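# Fit the spacer sleeve and hold the bearing cover over its screw holes

## Robot

A 7-joint arm with a two-finger parallel gripper is mounted at the origin on the work surface. World frame = base frame: x ahead of the robot, y to its left, z up, the work surface at z = 0. Lengths are in m, angles in rad, forces in N, time in s.
With the tool pointing down it reaches from about 0.425 to 0.875 m from the base axis. Payload 4.7 kg.
Tool frame: the origin (TCP) lies on the centre line of the jaws, within the pads' length; the fingertips stand 19 mm ahead of it and the grasp point (between the pads) is the TCP; z points along the fingers, y is the direction in which the jaws open and shut (so a half turn about z gives the same grasp; the last joint's range is limited). The gripper opens to 87 mm and grips with 3 to 60 N. Pads are 19 mm wide; open, the fingers measure 117 mm over their backs; the gripper's body (75 mm by 190 mm) begins 51 mm behind the grasp point.
Start: joints at [1.359, 0.321, -0.07, 1.45, 0.023, 1.371, -0.057], TCP at [0.146, -0.634, 0.242] pointing down, gripper open.
Joint ranges: [-2.86, 2.86], [-0.3, 2.09], [-1.38, 1.24], [0.06, 2.45], [-1.56, 4.7], [0.09, 2.05], [-2.69, 2.69]. Speed limits (rad/s): [2.57, 2.57, 3.14, 3.14, 3.14, 3.14, 3.14].

## Interface

Orientations are given as a unit quaternion [w, x, y, z].
In Python, from plant import state, optics, r gives the robot as it stands.
- The arm moves only by the tool arm_command, never from a script. Its argument "commands" is a list of rows, each a list of 6 numbers: the shift along the tool's x, y, z in m, then the turn, a rotation vector about the tool's x, y, z in degrees. A call has 1 to 10 rows; each row shifts and turns the commanded pose from where the row before left it, along the tool's axes as they then stand; what a row does not reach is not made up. A row lasts 1/12 s, in which the tool goes at most 41.7 mm and 7.16 degrees, less where a joint would pass 70% of its speed; a pose out of reach is approached as far as the arm can. A call with a gripper value outside its range is refused whole. "claw" is the finger opening in m, from 0 to 0.087, set as the call begins (left out, the last holds). The fingers move at their own pace and stop on an object; the grip force is fixed at half the most. Time passes only in rows, so rows that do not move let the fingers close. It gives the time, the measured TCP pose, the force and the opening at its end, in the units of the state.
- state(): the state, without advancing time (a new reading comes with each control period).
- optics.camera(name): name is "side" or "top" or "wrist"; returns the picture (384x512x3 uint8, blue, green, red); there is no depth.
- optics.camera_params(name): a dict with "intrinsics" (3x3 intrinsics, pixels), "R" (3x3) and "t" (3): a world point X has camera coordinates R X + t; the wrist camera has in their place "mount" (4x4, takes a point from camera to tool coordinates, whose origin is the TCP and whose axes are the flange's). Camera axes: x right, y down, z forward; pixel columns grow to the right and rows downward; lengths in m; the calibration is good to about 2 mm. A picture is of the moment at which its call begins: read the wrist's pose just before it. camera_params takes no time and is no camera call.
- r.job_done(): hands the job in, once; it reports no verdict.
The state is a dict: "t": time; "q": joint angles; "joint_vel": joint speeds; "joint_torque": joint torques, N m; "tool_pos": TCP position; "tool_rot": TCP orientation; "ft_force": force on the tool from outside, world axes, zero at the start; "ft_torque": the same for the moment, N m; "finger_gap": finger opening in m.
Only numpy, scipy, OpenCV 4.12 (cv2) and the standard library are available. Lean on these libraries where they do the work, as an engineer would, in place of code of your own. Each camera call takes 0.05 s, during which the arm holds its last target.

## Task

Of the two steel spacer sleeves on the right, slide the one whose bore fits over the upright spindle of the bearing housing, all the way down onto the housing, and let go of it. Then take the cover plate by its handle and hold it level, hovering about 15 mm above the housing's face without touching it, with its four screw holes aligned over the four threaded holes so that a workmate can start the screws; finish while still holding it there. Leave the other sleeve and everything else on the bench undisturbed.

Things in the scene. Friction and masses are not known exactly. Their poses are not given: they have to be found in the camera images.
- housing: Dark cast-iron bearing housing fixed to the bench, block 116 (its x) by 140 (y) by 34 mm high. Origin: centre of its underside, z up. In the middle of its flat top a steel spindle, diameter 18, stands 46 mm above that face; its last 6 mm taper to 14. Four threaded holes, diameter 8, in the face at x = +-38, y = +-50 mm. Yaw within 0.5 rad; housing and cover may have swapped places.
- housing_face (a point): Point on the spindle axis at the height of the housing's flat top face (34 mm above the bench); axes as the housing's.
- thread_a (a point): Mouth of the threaded hole at x = -38, y = -50 mm of the housing.
- thread_b (a point): Mouth of the diagonally opposite threaded hole, at x = +38, y = +50 mm of the housing.
- cover: Loose aluminium cover plate, 0.2-0.45 kg, 100 (its x) by 124 (y) by 6 mm, flat on the bench, handle up, yaw within 0.5 rad. Origin: centre of its underside, z up. Four through holes, diameter 10, at x = +-38, y = +-50 mm, fit the threads either way round (half turn). Round 52 mm window in the middle for spindle and sleeve; an arch handle spans it along y, on two legs at y = +-46 mm.
- cover_handle (a point): Centre of the handle's straight level bar, 66 mm above the cover's underside. The bar is 12 mm wide (cover x), 12 mm high, 102 mm long (cover y); 54 mm are free between plate and bar. Axes as the cover's.
- hole_a (a point): Cover hole at x = -38, y = -50 mm of the cover, at its underside.
- hole_b (a point): The diagonally opposite cover hole, at x = +38, y = +50 mm of the cover, at its underside.
- sleeve_wide_mid (a point): Centre (half-way up) of the loose steel spacer sleeve that fits: a plain tube standing on end, outside diameter 36, height 40, bore 22 mm, about 0.12 kg. It slides freely over the 18 mm spindle down to the housing face, where its centre is 20 mm above the face.
- sleeve_narrow_mid (a point): Centre (half-way up) of the other spacer sleeve, the same outside (diameter 36, height 40 mm) but with a bore of only 11 mm, so it cannot go over the spindle. The two sleeves stand on the right of the bench and may have swapped places.
- wrench: Loose wrench lying on the bench, 160 mm long; bystander.
- brush: Loose hand brush lying on the far side of the bench; bystander.
- screwdriver: Loose screwdriver lying on the bench; bystander.
- offcut: Loose wooden offcut, 70 by 45 by 30 mm; bystander.
- nut: Loose dark hexagon nut blank, 30 mm across, 13 mm high; bystander.
- glue: Loose white glue jar with a red cap, 54 mm diameter, 75 mm tall; bystander.
Mind the look-alikes: they are no part of the job. What is shaped like the part that bears sleeve_wide_mid but orange or pink is not meant.

How it is judged:
On the way:
1. the sleeve with the wide bore is down on the housing face around the spindle, and let go (horizontal distance between sleeve_wide_mid and housing_face below 0.005 m and z of sleeve_wide_mid in the frame of housing_face below 0.023 m and angle between sleeve_wide_mid's own z axis and vertical below 0.1 rad and contact force between the fingers and sleeve_wide below 0.05 N), for 0.2 s.
At the end, for the whole second after the job is handed in: Fingers hold the cover at rest over the housing: underside 6 to 26 mm above the face, tilt under 0.07 rad, holes within 4 mm sideways of the threads (either way round), touching neither housing nor sleeve. The wide sleeve stands let go on the face around the spindle, within 3 mm of fully down (all of step 1 and ((horizontal distance between hole_a and thread_a below 0.004 m and horizontal distance between hole_b and thread_b below 0.004 m) or (horizontal distance between hole_a and thread_b below 0.004 m and horizontal distance between hole_b and thread_a below 0.004 m)) and z of cover in the frame of housing_face between 0.006 and 0.026 m and angle between cover's own z axis and vertical below 0.07 rad and contact force between the fingers and cover above 1 N and contact force between cover and housing below 0.05 N and contact force between cover and sleeve_wide below 0.05 N and linear speed of cover below 0.02 m/s); the arm keeps its last pose, push and grip.
It fails at once if the narrow sleeve is disturbed (moved over 20 mm) (distance of sleeve_narrow_mid from where it was at the start of the episode above 0.02 m).
It fails at once if a bystander is disturbed (moved over 30 mm) (distance of any of wrench, brush, screwdriver, offcut, nut, glue from where it was at the start of the episode above 0.03 m).
It also fails if it takes over 51 s, if anything falls off the work surface, if the arm or the gripper's body presses on something with over 40 N, if the wrist force passes 120 N, or if a joint passes its speed limit or range.

## Working session

There is one attempt and no reset: what is moved stays moved. The work goes in short steps, Python scripts to look and compute and a tool call to move; the robot and the scene stay as the last step left them, time stands still between calls to the robot, and variables do not carry over. Pictures are saved under pics/ and viewed, and the job is handed in when it is done.

Besides the shell and the picture viewer there is one more tool, called after "Request:" as name(argument=value, ...), one argument or row to a line, values as JSON. arm_command: Moves the arm, as the interface text tells. Its arguments: {"type":"object","properties":{"commands":{"type":"array"},"claw":{"type":"number"}},"required":["commands"]}

```bash
mkdir -p pics; ls; python3 - <<'E'
from plant import state, optics, r
import cv2, numpy as np
s=state(); print({k:np.round(v,3).tolist() for k,v in s.items()})
for n in ("top","side","wrist"):
    cv2.imwrite(f"pics/{n}0.png",optics.camera(n)); p=optics.camera_params(n)
    print(n,{k:np.round(v,4).tolist() for k,v in p.items()})
a=[cv2.imread(f"pics/{n}0.png") for n in ("top","side","wrist")]
E
```

```text
pics
{'t': 0.0, 'q': [1.359, 0.322, -0.07, 1.452, 0.023, 1.371, -0.057], 'joint_vel': [-0.001, -0.001, -0.001, -0.0, 0.001, 0.0, -0.0], 'joint_torque': [-0.001, -49.129, -0.404, -31.254, -0.064, 0.044, 0.0], 'tool_pos': [0.145, -0.633, 0.24], 'tool_rot': [-0.001, 0.994, 0.113, -0.0], 'ft_force': [0.341, 0.074, -1.243], 'ft_torque': [-0.033, -0.046, -0.019], 'finger_gap': 0.087}
top {'intrinsics': [[370.8718, 0.0, 249.561], [0.0, 370.8718, 196.3107], [0.0, 0.0, 1.0]], 'R': [[0.0124, -0.9999, 0.0065], [-0.9984, -0.0127, -0.0555], [0.0556, -0.0058, -0.9984]], 't': [-0.0233, 0.5496, 1.0217]}
side {'intrinsics': [[375.0807, 0.0, 253.4052], [0.0, 375.0807, 189.5314], [0.0, 0.0, 1.0]], 'R': [[0.8608, -0.5085, -0.0198], [-0.3882, -0.6309, -0.6718], [0.3291, 0.5859, -0.7405]], 't': [-0.4715, 0.2314, 0.8654]}
wrist {'intrinsics': [[313.204, 0.0, 254.0323], [0.0, 313.204, 190.053], [0.0, 0.0, 1.0]], 'mount': [[0.0007, -0.9651, -0.2618, 0.0717], [1.0, 0.0007, 0.0, -0.0001], [0.0002, -0.2618, 0.9651, -0.1431], [0.0, 0.0, 0.0, 1.0]]}
```

View pics/top0.png

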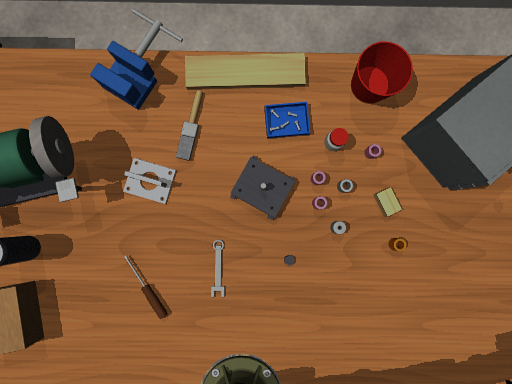

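View pics/side0.png

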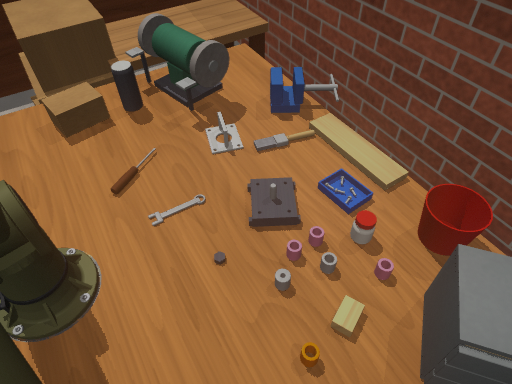

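View pics/wrist0.png

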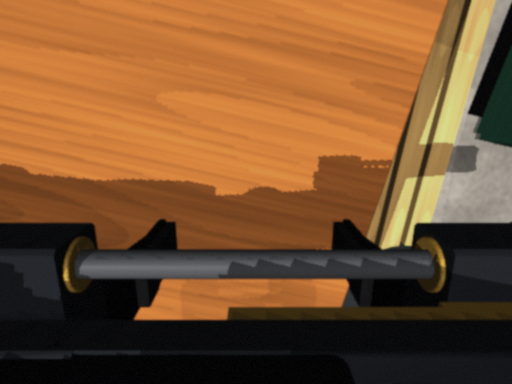

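Top view: housing at (264,187), cover at (151,181). The grey steel sleeves are at (346,186) and (340,228). The pink ones (319,177), (321,203), (374,151) and the orange one (399,244) are look-alikes. I'll enlarge to compare the bores.

```bash
python3 - <<'E'
import cv2, numpy as np
a=cv2.imread("pics/top0.png");b=cv2.imread("pics/side0.png")
R=lambda im,x0,y0,w,h,f:cv2.resize(im[y0:y0+h,x0:x0+w],None,fx=f,fy=f,interpolation=cv2.INTER_CUBIC)
c1=R(a,300,150,100,100,4); c2=R(b,260,220,100,100,4)
cv2.imwrite("pics/sl.png",np.hstack([c1,c2]))
c1=R(a,110,140,200,100,4); cv2.imwrite("pics/hc.png",c1)
E
```

```text
(no output)
```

View pics/sl.png

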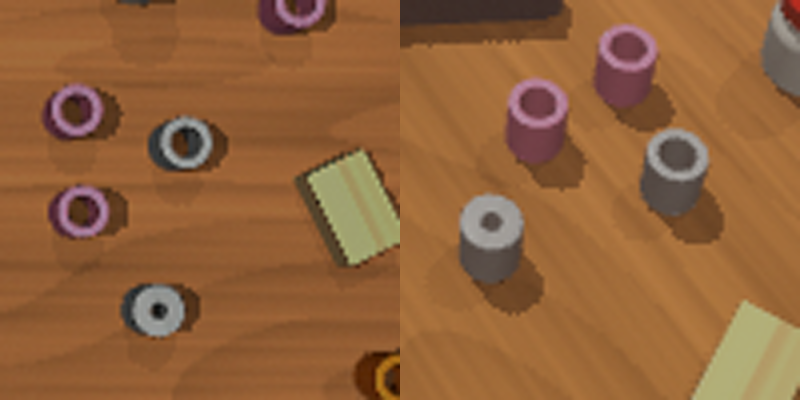

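View pics/hc.png

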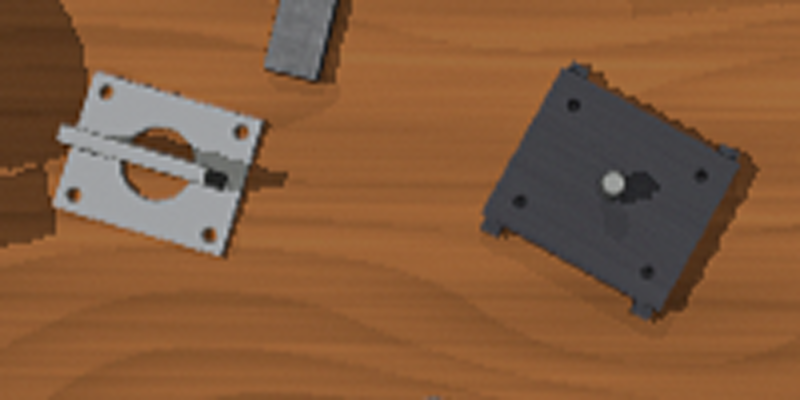

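The wide sleeve is at top (346,186) / side (328,262): its bore shows much larger than the one at (340,228), which is the narrow one. Next I'll measure positions.

```bash
cat > h.py <<'E'
import cv2, numpy as np
from scipy.spatial.transform import Rotation as Ro
from plant import state, optics, r
def pose():
    s=state(); w,x,y,z=s["tool_rot"]; return np.array(s["tool_pos"]),Ro.from_quat([x,y,z,w]).as_matrix()
def cam(n,pz=None):
    P=optics.camera_params(n);K=np.array(P["intrinsics"])
    if n!="wrist":
        R=np.array(P["R"]);t=np.array(P["t"]);return K,R.T,-R.T@t
    p,T=pose() if pz is None else pz; M=np.array(P["mount"]); return K,T@M[:3,:3],p+T@M[:3,3]
def plane(n,uv,z,pz=None):
    K,R,c=cam(n,pz);uv=np.atleast_2d(np.array(uv,float))
    d=(R@np.linalg.inv(K)@np.c_[uv,np.ones(len(uv))].T).T
    return c+d*((z-c[2])/d[:,2])[:,None]
def proj(n,X,pz=None):
    K,R,c=cam(n,pz);q=(K@R.T@(np.atleast_2d(X)-c).T).T;return q[:,:2]/q[:,2:]
def fmt(a): return np.round(a,4).tolist()
E
python3 - <<'E'
from h import *
a=cv2.imread("pics/top0.png")
f=lambda x,y,x0,y0:((x+.5)/4-.5+x0,(y+.5)/4-.5+y0)
def refine(im,uv,dark=True,rad=3):
    u,v=[int(round(c)) for c in uv];g=cv2.cvtColor(im,cv2.COLOR_BGR2GRAY)[v-rad:v+rad+1,u-rad:u+rad+1].astype(float)
    w=np.clip(np.median(g)-g-5,0,None) if dark else np.clip(g-np.median(g),0,None)
    yy,xx=np.mgrid[-rad:rad+1,-rad:rad+1];return u+(w*xx).sum()/w.sum(),v+(w*yy).sum()/w.sum()
th=[refine(a,f(*p,110,140)) for p in((573,105),(701,175),(520,202),(648,272))]
T=plane("top",th,.034);print("threads",fmt(T)," centre",fmt(T.mean(0)))
print([round(np.linalg.norm(T[i]-T[j]),4) for i,j in((0,1),(2,3),(0,2),(1,3),(0,3),(1,2))])
co=[refine(a,f(*p,110,140)) for p in((106,91),(240,131),(73,195),(208,235))]
C=plane("top",co,.006);print("cover",fmt(C),fmt(C.mean(0)))
print([round(np.linalg.norm(C[i]-C[j]),4) for i,j in((0,1),(2,3),(0,2),(1,3),(0,3),(1,2))])
for n,Q in(("h",T),("c",C)):
    d=(Q[0]-Q[1])+(Q[2]-Q[3]);print(n,"yaw of y axis-90",np.degrees(np.arctan2(d[1],d[0]))-90, fmt(proj("side",Q)))
print("spindle",fmt(plane("top",[f(613,183,110,140)],.08)))
for n,p,z in(("wide",(185,143),.04),("narrow",(158,310),.04),("pink1",(76,111),.04),("pink2",(82,211),.04)):
    X=plane("top",[f(*p,300,150)],z);print(n,fmt(X),fmt(proj("side",X)))
print("glue",fmt(plane("top",[(339,136)],.075)),"offcut",fmt(plane("top",[(389,202)],.03)))
print("brush",fmt(plane("top",[(185,158)],.02)))
E
```

```text
threads [[0.6332, -0.0245, 0.034], [0.5857, -0.1129, 0.034], [0.5662, 0.0116, 0.034], [0.5187, -0.0765, 0.034]]  centre [0.5759, -0.0506, 0.034]
[np.float64(0.1003), np.float64(0.1001), np.float64(0.0762), np.float64(0.0762), np.float64(0.1258), np.float64(0.126)]
cover [[0.643, 0.3059, 0.006], [0.6156, 0.2101, 0.006], [0.5689, 0.3273, 0.006], [0.5415, 0.231, 0.006]] [0.5922, 0.2686, 0.006]
[np.float64(0.0997), np.float64(0.1001), np.float64(0.0771), np.float64(0.077), np.float64(0.1262), np.float64(0.1261)]
h yaw of y axis-90 -28.310571871597276 [[284.3801, 181.6482], [288.0804, 209.8813], [256.7807, 182.8073], [258.5453, 211.0803]]
c yaw of y axis-90 -15.938168846344738 [[231.3295, 125.0473], [238.0478, 143.9821], [208.5323, 129.0554], [214.1351, 148.4798]]
spindle [[0.5755, -0.0506, 0.08]]
wide [[0.5818, -0.2796, 0.04]] [[327.5823, 256.9191]]
narrow [[0.4676, -0.261, 0.04]] [[281.6216, 273.6725]]
pink1 [[0.6029, -0.2049, 0.04]] [[315.295, 230.4763]]
pink2 [[0.5343, -0.2091, 0.04]] [[293.0668, 243.9762]]
glue [[0.7104, -0.2522, 0.075]] offcut [[0.5382, -0.4015, 0.03]]
brush [[0.6546, 0.1655, 0.02]]
```

```bash
cat >> h.py <<'E'
def goto(x,y,z,jaw_az):
    """print tool-frame shift to target and turn about tool z to get jaw (tool y) at azimuth jaw_az (deg, mod 180); also tilt error"""
    p,T=pose();d=T.T@(np.array([x,y,z])-p)
    az=np.degrees(np.arctan2(T[1,1],T[0,1]));t=(az-jaw_az+90)%180-90
    tilt=T.T@np.array([0,0,-1.])  # desired z dir in tool
    s=state()
    print("t %.2f"%s["t"],"pos",fmt(p),"shift_tool",fmt(d),"jaw az %.2f turn_z %.2f"%(az,t),"tilt_rotvec(deg)",np.round(np.degrees([-tilt[1],tilt[0]]),2).tolist(),"F",np.round(s["ft_force"],1).tolist(),"gap %.4f"%s["finger_gap"],"q7 %.2f"%s["q"][6])
E
python3 -c "
from h import *
goto(.582,-.28,.17,-20)"
```

```text
t 0.15 pos [0.1454, -0.6331, 0.2407] shift_tool [0.5046, -0.2463, 0.071] jaw az -77.06 turn_z -57.06 tilt_rotvec(deg) [-0.09, 0.01] F [0.7, -0.7, 0.3] gap 0.0869 q7 -0.06
```

Request:
arm_command(
  commands=[
    [0.0315, -0.0154, 0.0044, 0, 0, 0],
    [0.0315, -0.0154, 0.0044, 0, 0, 0],
    [0.0315, -0.0154, 0.0044, 0, 0, 0],
    [0.0315, -0.0154, 0.0044, 0, 0, 0],
    [0.0315, -0.0154, 0.0044, 0, 0, 0],
    [0.0315, -0.0154, 0.0044, 0, 0, 0],
    [0.0315, -0.0154, 0.0044, 0, 0, 0],
    [0.0315, -0.0154, 0.0044, 0, 0, 0],
  ],
)

```text
t: 0.82
tool_pos: [0.3645, -0.4556, 0.206]
tool_rot: [-0.0, 0.994, 0.113, -0.0]
ft_force: [0.7, 0.4, 0.7]
finger_gap: 0.0872
```

Request:
arm_command(
  commands=[
    [0.0315, -0.0154, 0.0044, 0, 0, 0],
    [0.0315, -0.0154, 0.0044, 0, 0, 0],
    [0.0315, -0.0154, 0.0044, 0, 0, 0],
    [0.0315, -0.0154, 0.0044, 0, 0, 0],
    [0.0315, -0.0154, 0.0044, 0, 0, 0],
    [0.0315, -0.0154, 0.0044, 0, 0, 0],
    [0.0315, -0.0154, 0.0044, 0, 0, 0],
    [0.0315, -0.0154, 0.0044, 0, 0, 0],
  ],
)

```text
t: 1.48
tool_pos: [0.5824, -0.2794, 0.1706]
tool_rot: [-0.0, 0.994, 0.113, -0.0]
ft_force: [0.0, -0.3, 0.6]
finger_gap: 0.087
```

Request:
arm_command(
  commands=[
    [0, 0, 0, 0, 0, -7],
    [0, 0, 0, 0, 0, -7],
    [0, 0, 0, 0, 0, -7],
    [0, 0, 0, 0, 0, -7],
    [0, 0, 0, 0, 0, -7],
    [0, 0, 0, 0, 0, -7],
    [0, 0, 0, 0, 0, -7],
    [0, 0, 0, 0, 0, -7],
    [0, 0, 0, 0, 0, -1],
    [0, 0, 0, 0, 0, 0],
  ],
  claw=0.07,
)

```text
t: 2.32
tool_pos: [0.5813, -0.2806, 0.1708]
tool_rot: [-0.0, 0.82, 0.572, -0.0]
ft_force: [-0.2, 0.2, -0.3]
finger_gap: 0.0701
```

```bash
python3 -c "
from h import *
goto(.582,-.28,.17,-20)
pz=pose();im=optics.camera('wrist');cv2.imwrite('pics/w1.png',im);print(fmt(proj('wrist',[[.582,-.28,.04],[.6029,-.2049,.04],[.4676,-.261,.04]],pz)))"
```

```text
t 2.32 pos [0.5813, -0.2806, 0.1708] shift_tool [0.0008, 0.0004, 0.0008] jaw az -20.20 turn_z -0.20 tilt_rotvec(deg) [-0.03, -0.01] F [-0.2, 0.2, -0.3] gap 0.0701 q7 -0.09
[[254.4413, 186.5302], [247.0011, 96.7885], [130.7903, 209.1826]]
```

View pics/w1.png

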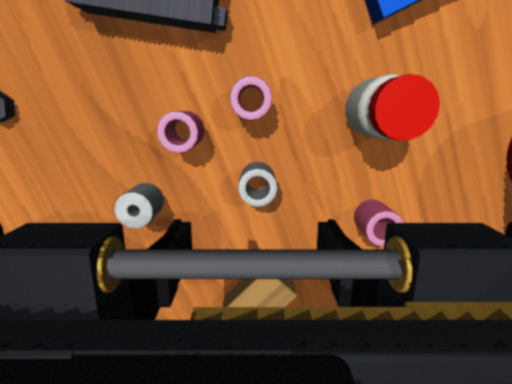

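The wrist view shows the wide sleeve at about (258,186), the narrow one at (134,208), and a third pink one at (380,222), clear of the fingers. Fitting the ring centre.

```bash
cat >> h.py <<'E'
def ring(im,uv,rad,lo=120,satmax=60):
    hsv=cv2.cvtColor(im,cv2.COLOR_BGR2HSV);m=((hsv[...,1]<satmax)&(hsv[...,2]>lo)).astype(np.uint8)
    u,v=map(int,uv);k=np.zeros_like(m);cv2.circle(k,(u,v),rad,1,-1);m&=k
    cs,_=cv2.findContours(m,cv2.RETR_EXTERNAL,cv2.CHAIN_APPROX_NONE);c=max(cs,key=cv2.contourArea);return cv2.fitEllipse(c)
E
python3 -c "
from h import *
im=cv2.imread('pics/w1.png')
print(im[186,236:282].max(1).tolist());print(im[165:210,258].max(1).tolist())
e=ring(im,(258,187),28,150);print(e);print(fmt(plane('wrist',[e[0]],.04)))
e2=ring(im,(133,210),28,150);print(e2,fmt(plane('wrist',[e2[0]],.04)))
goto(*plane('wrist',[e[0]],.04)[0][:2],.03,-20)"
```

```text
[192, 190, 183, 186, 202, 209, 207, 201, 187, 143, 76, 45, 47, 57, 77, 93, 100, 102, 107, 110, 109, 108, 107, 109, 110, 107, 111, 112, 94, 78, 70, 69, 74, 115, 170, 203, 205, 202, 196, 185, 154, 124, 122, 147, 176, 190]
[84, 84, 87, 113, 168, 203, 205, 203, 196, 187, 162, 128, 101, 97, 98, 101, 99, 103, 103, 104, 104, 107, 111, 108, 94, 82, 79, 80, 82, 84, 85, 86, 86, 99, 145, 191, 208, 206, 199, 190, 170, 145, 126, 123, 124]
((257.1856689453125, 187.17279052734375), (36.24555587768555, 37.27272415161133), 94.57356262207031)
[[0.5841, -0.2815, 0.04]]
((132.89418029785156, 209.79583740234375), (33.29106903076172, 37.39253234863281), 121.11876678466797) [[0.4692, -0.2622, 0.04]]
t 2.37 pos [0.5813, -0.2806, 0.1709] shift_tool [0.0002, 0.003, 0.1409] jaw az -20.25 turn_z -0.25 tilt_rotvec(deg) [-0.03, -0.0] F [-0.0, -0.0, -0.0] gap 0.0699 q7 -0.09
```

```bash
python3 -c "
from h import *
im=cv2.imread('pics/w1.png');c=cv2.resize(im[155:220,225:290],None,fx=8,fy=8,interpolation=cv2.INTER_NEAREST);cv2.imwrite('pics/w1c.png',c)"
```

```text
(no output)
```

View pics/w1c.png

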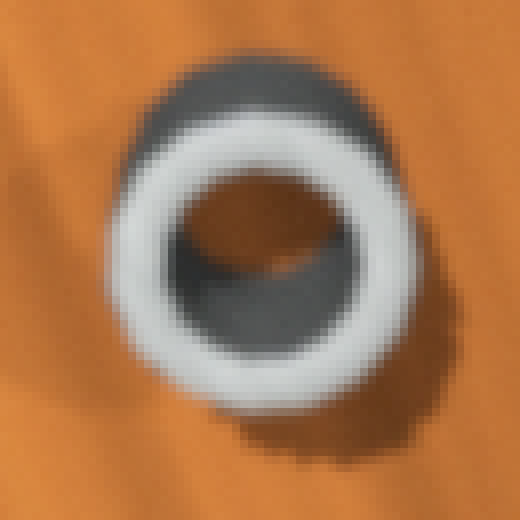

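Request:
arm_command(
  commands=[
    [0, 0.003, 0.02, 0, 0, 0],
    [0, 0, 0.03, 0, 0, 0],
    [0, 0, 0.03, 0, 0, 0],
    [0, 0, 0.025, 0, 0, 0],
    [0, 0, 0.02, 0, 0, 0],
    [0, 0, 0.016, 0, 0, 0],
    [0, 0, 0, 0, 0, 0],
  ],
)

```text
t: 2.95
tool_pos: [0.5815, -0.2805, 0.0259]
tool_rot: [-0.003, 0.82, 0.572, -0.002]
ft_force: [-1.0, 0.7, -1.3]
finger_gap: 0.07
```

```bash
python3 -c "
from h import *
goto(.5841,-.2815,.03,-20)
cv2.imwrite('pics/w2.png',optics.camera('wrist'))"
```

```text
t 2.95 pos [0.5815, -0.2805, 0.0259] shift_tool [0.0, 0.0028, -0.0041] jaw az -20.20 turn_z -0.20 tilt_rotvec(deg) [-0.41, -0.03] F [-1.0, 0.7, -1.3] gap 0.0700 q7 -0.15
```

View pics/w2.png

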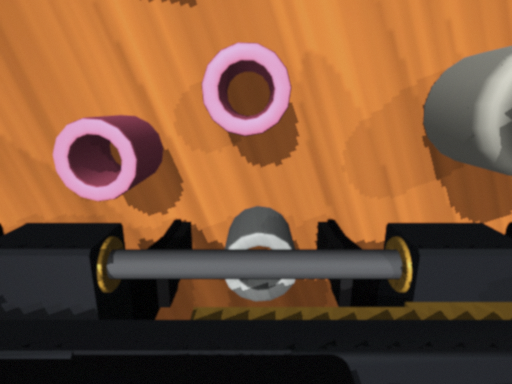

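The sleeve sits between the jaws at about (260,262). Small correction, then close.

Request:
arm_command(
  commands=[
    [0, 0.003, -0.004, 0, 0, 0],
    [0, 0, 0, 0, 0, 0],
    [0, 0, 0, 0, 0, 0],
  ],
)

```text
t: 3.25
tool_pos: [0.5888, -0.2832, 0.0364]
tool_rot: [0.002, 0.82, 0.573, 0.001]
ft_force: [-0.0, 0.0, -0.3]
finger_gap: 0.0701
```

Request:
arm_command(
  commands=[
    [0, 0, 0, 0, 0, 0],
    [0, 0, 0, 0, 0, 0],
    [0, 0, 0, 0, 0, 0],
    [0, 0, 0, 0, 0, 0],
    [0, 0, 0, 0, 0, 0],
    [0, 0, 0, 0, 0, 0],
  ],
  claw=0.02,
)

```text
t: 3.75
tool_pos: [0.5868, -0.2825, 0.0341]
tool_rot: [-0.0, 0.82, 0.573, -0.0]
ft_force: [-1.1, 0.5, 1.5]
finger_gap: 0.0379
```

```bash
python3 -c "
from h import *
goto(.5841,-.2815,.03,-20)"
```

```text
t 3.75 pos [0.5868, -0.2825, 0.0341] shift_tool [0.0, -0.0029, 0.0041] jaw az -20.07 turn_z -0.07 tilt_rotvec(deg) [-0.04, 0.01] F [-1.1, 0.5, 1.5] gap 0.0379 q7 -0.14
```

Request:
arm_command(
  commands=[
    [0, 0, 0, 0, 0, 0],
    [0, 0, 0, 0, 0, 0],
    [0, 0, 0, 0, 0, 0],
    [0, 0, 0, 0, 0, 0],
  ],
)

```text
t: 4.08
tool_pos: [0.587, -0.2826, 0.0341]
tool_rot: [-0.0, 0.819, 0.573, -0.0]
ft_force: [-0.7, 0.3, 0.8]
finger_gap: 0.0358
```

```bash
python3 -c "
from h import *
goto(.5841,-.2815,.03,-20)
cv2.imwrite('pics/w3.png',optics.camera('wrist'))"
```

```text
t 4.08 pos [0.587, -0.2826, 0.0341] shift_tool [-0.0, -0.0031, 0.0041] jaw az -20.06 turn_z -0.06 tilt_rotvec(deg) [-0.02, 0.01] F [-0.7, 0.3, 0.8] gap 0.0358 q7 -0.14
```

View pics/w3.png

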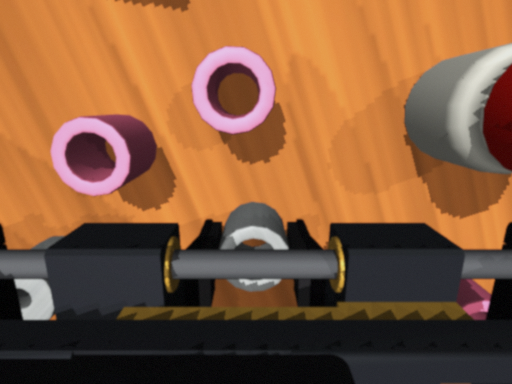

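```bash
python3 -c "
from h import *
im=cv2.imread('pics/w3.png');c=cv2.resize(im[195:300,200:310],None,fx=6,fy=6,interpolation=cv2.INTER_CUBIC);cv2.imwrite('pics/w3c.png',c)
p,T=pose()
for uv in [(254,223),(254,257),(254,290)]: print(uv,fmt(T.T@(plane('wrist',[uv],.04)[0]-p)))
goto(.576,-.1,.17,-20)"
```

```text
(254, 223) [0.0186, 0.0002, -0.0059]
(254, 257) [0.0011, 0.0002, -0.0059]
(254, 290) [-0.0169, 0.0002, -0.0059]
t 4.13 pos [0.5871, -0.2826, 0.0341] shift_tool [0.1677, -0.0731, -0.1359] jaw az -20.07 turn_z -0.07 tilt_rotvec(deg) [-0.01, 0.01] F [-0.3, 0.4, 0.8] gap 0.0359 q7 -0.14
```

View pics/w3c.png

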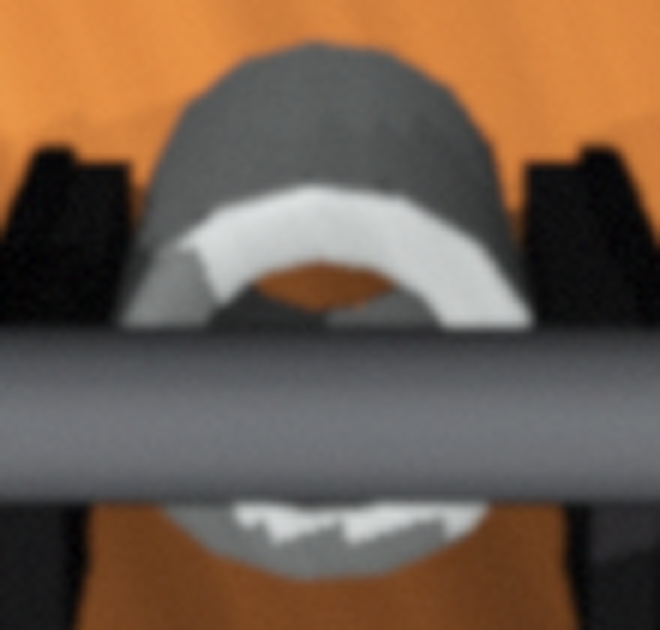

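The sleeve ring in the hand spans v=226–291 and is centred on column 253, so it is centred on the TCP to within about 1 mm. Lifting and moving toward the housing.

Request:
arm_command(
  commands=[
    [0, 0, -0.015, 0, 0, 0],
    [0, 0, -0.03, 0, 0, 0],
    [0, 0, -0.03, 0, 0, 0],
    [0, 0, -0.03, 0, 0, 0],
    [0, 0, -0.03, 0, 0, 0],
    [0.028, -0.0125, 0, 0, 0, 0],
    [0.028, -0.0125, 0, 0, 0, 0],
    [0.028, -0.0125, 0, 0, 0, 0],
    [0.028, -0.0125, 0, 0, 0, 0],
    [0.028, -0.0125, 0, 0, 0, 0],
  ],
)

```text
t: 4.97
tool_pos: [0.5767, -0.1282, 0.1704]
tool_rot: [0.001, 0.819, 0.573, 0.001]
ft_force: [0.1, 0.2, -0.9]
finger_gap: 0.0358
```

Request:
arm_command(
  commands=[
    [0, 0, 0, 0, 0, 0],
    [0, 0, 0, 0, 0, 0],
    [0, 0, 0, 0, 0, 0],
    [0, 0, 0, 0, 0, 0],
    [0, 0, 0, 0, 0, 0],
  ],
)

```text
t: 5.38
tool_pos: [0.5765, -0.1313, 0.1692]
tool_rot: [0.0, 0.82, 0.572, -0.0]
ft_force: [-0.7, 0.3, -1.0]
finger_gap: 0.0361
```

```bash
python3 -c "
from h import *
goto(.576,-.1,.17,-20)
pz=pose();im=optics.camera('wrist');cv2.imwrite('pics/w4.png',im)
print(fmt(proj('wrist',[[.6332,-.0245,.034],[.5857,-.1129,.034],[.5662,.0116,.034],[.5187,-.0765,.034],[.5755,-.0506,.08]],pz)))"
```

```text
t 5.38 pos [0.5765, -0.1313, 0.1692] shift_tool [0.0292, -0.0113, -0.0008] jaw az -20.20 turn_z -0.20 tilt_rotvec(deg) [0.01, 0.02] F [-0.7, 0.3, -1.0] gap 0.0361 q7 -0.31
[[273.8942, 44.0723], [256.3737, 164.0464], [180.9074, 29.5532], [171.7386, 151.773], [213.4099, 99.6531]]
```

View pics/w4.png

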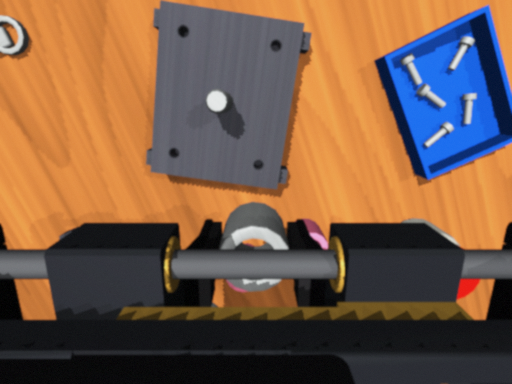

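The wrist view shows the four threads at about (276,45), (258,164), (183,31) and (174,153), and the spindle tip at (217,101).

```bash
cat >> h.py <<'E'
def blob(im,uv,dark=True,rad=7):
    u,v=[int(round(c)) for c in uv];g=cv2.cvtColor(im,cv2.COLOR_BGR2GRAY)[v-rad:v+rad+1,u-rad:u+rad+1].astype(float)
    m=np.median(g); w=np.clip((m-g if dark else g-m)-.25*abs((m-g.min()) if dark else (g.max()-m)),0,None)
    yy,xx=np.mgrid[-rad:rad+1,-rad:rad+1];return u+(w*xx).sum()/w.sum(),v+(w*yy).sum()/w.sum()
def rect(Q):
    print("pts",fmt(Q[:,:2]),"c",fmt(Q.mean(0)),"sides",[round(float(np.linalg.norm(Q[i]-Q[j])),4) for i,j in((0,1),(2,3),(0,2),(1,3))])
    d=(Q[0]-Q[1])+(Q[2]-Q[3]);e=(Q[0]-Q[2])+(Q[1]-Q[3]);print("yaw %.2f / %.2f"%(np.degrees(np.arctan2(d[1],d[0]))-90,np.degrees(np.arctan2(e[1],e[0]))))
E
python3 -c "
from h import *
im=cv2.imread('pics/w4.png')
th=[blob(im,p) for p in((276,45),(258,164),(183,31),(174,153))];print(fmt(th))
rect(plane('wrist',th,.034))
sp=blob(im,(217,101),False,14);print(sp,fmt(plane('wrist',[sp],.08)))
g=cv2.threshold(cv2.cvtColor(im,cv2.COLOR_BGR2GRAY),120,255,0)[1][85:118,200:235]
c=max(cv2.findContours(g,0,1)[0],key=cv2.contourArea);e=cv2.fitEllipse(c);print(e,fmt(plane('wrist',[np.array(e[0])+(200,85)],.08)))
cv2.imwrite('pics/w4c.png',cv2.resize(im[80:125,195:250],None,fx=8,fy=8,interpolation=0))"
```

```text
[[275.6555, 44.2337], [257.803, 164.5684], [182.6256, 30.6211], [173.3659, 152.4625]]
pts [[0.6344, -0.0249], [0.5867, -0.1136], [0.5671, 0.0106], [0.5197, -0.0774]] c [0.577, -0.0513, 0.034] sides [0.1007, 0.0999, 0.0761, 0.0761]
yaw -28.30 / -28.11
(np.float64(216.12421612046057), np.float64(100.42458813108946)) [[0.577, -0.0516, 0.08]]
((16.036136627197266, 15.158513069152832), (20.047353744506836, 21.495758056640625), 163.8023223876953) [[0.577, -0.0514, 0.08]]
```

View pics/w4c.png

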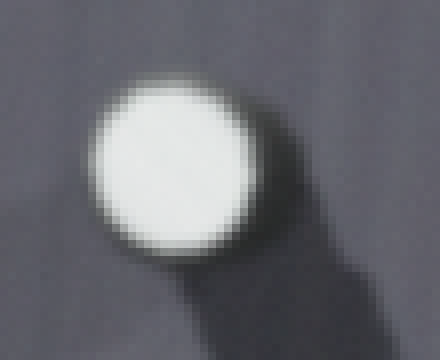

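```bash
python3 -c "
from h import *
goto(.577,-.0514,.13,-20)"
```

```text
t 5.43 pos [0.5764, -0.1311, 0.1691] shift_tool [0.0751, -0.027, 0.0391] jaw az -20.19 turn_z -0.19 tilt_rotvec(deg) [-0.0, 0.01] F [-0.4, -0.4, -1.4] gap 0.0359 q7 -0.31
```

Request:
arm_command(
  commands=[
    [0.02, -0.007, 0, 0, 0, 0],
    [0.025, -0.009, 0, 0, 0, 0],
    [0.02, -0.007, 0.01, 0, 0, 0],
    [0.01, -0.004, 0.015, 0, 0, 0],
    [0, 0, 0.014, 0, 0, 0],
    [0, 0, 0, 0, 0, 0],
    [0, 0, 0, 0, 0, 0],
    [0, 0, 0, 0, 0, 0],
    [0, 0, 0, 0, 0, 0],
  ],
)

```text
t: 6.18
tool_pos: [0.5776, -0.051, 0.1311]
tool_rot: [0.001, 0.82, 0.572, 0.001]
ft_force: [-0.6, -0.8, -0.3]
finger_gap: 0.0358
```

```bash
python3 -c "
from h import *
goto(.577,-.0514,.068,-20)
cv2.imwrite('pics/w5.png',optics.camera('wrist'));s=optics.camera('side');cv2.imwrite('pics/s5.png',cv2.resize(s[130:240,210:340],None,fx=5,fy=5,interpolation=2))"
```

```text
t 6.18 pos [0.5776, -0.051, 0.1311] shift_tool [-0.0006, -0.0005, 0.0631] jaw az -20.16 turn_z -0.16 tilt_rotvec(deg) [0.09, -0.01] F [-0.6, -0.8, -0.3] gap 0.0358 q7 -0.47
```

View pics/w5.png

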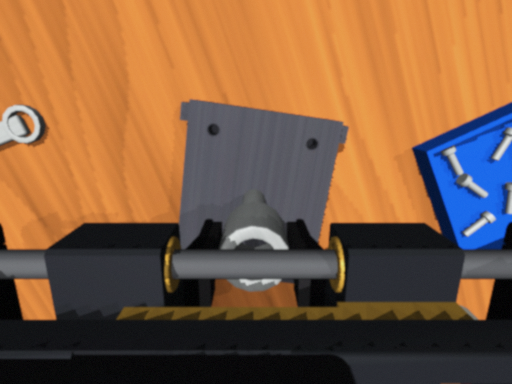

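View pics/s5.png

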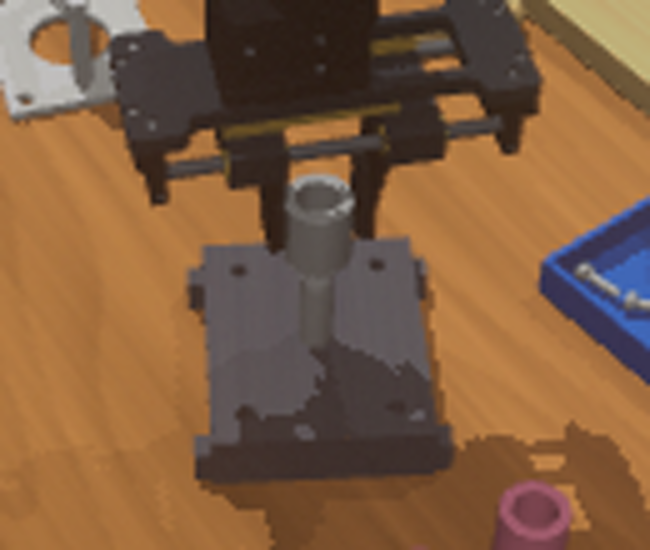

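The side view shows the sleeve centred over the spindle, and the in-hand ring is unchanged in the wrist view. Descending in stages and watching force.

Request:
arm_command(
  commands=[
    [-0.0005, -0.0005, 0.005, 0, 0, 0],
    [0, 0, 0.006, 0, 0, 0],
    [0, 0, 0.006, 0, 0, 0],
    [0, 0, 0.006, 0, 0, 0],
    [0, 0, 0, 0, 0, 0],
    [0, 0, 0, 0, 0, 0],
  ],
)

```text
t: 6.78
tool_pos: [0.5758, -0.0502, 0.1064]
tool_rot: [-0.0, 0.819, 0.573, -0.0]
ft_force: [-0.3, 0.5, -1.0]
finger_gap: 0.0359
```

Request:
arm_command(
  commands=[
    [0, 0, 0.006, 0, 0, 0],
    [0, 0, 0.006, 0, 0, 0],
    [0, 0, 0, 0, 0, 0],
  ],
)

```text
t: 7.03
tool_pos: [0.5755, -0.0503, 0.0938]
tool_rot: [-0.0, 0.819, 0.573, -0.001]
ft_force: [-0.2, -0.1, -1.2]
finger_gap: 0.0359
```

```bash
python3 -c "
from h import *
goto(.577,-.0514,.068,-20);print(state()['ft_torque'])
s=optics.camera('side');cv2.imwrite('pics/s6.png',cv2.resize(s[130:240,210:340],None,fx=5,fy=5,interpolation=2))"
```

```text
t 7.03 pos [0.5755, -0.0503, 0.0938] shift_tool [-0.0005, 0.0018, 0.0258] jaw az -20.06 turn_z -0.06 tilt_rotvec(deg) [-0.09, 0.03] F [-0.2, -0.1, -1.2] gap 0.0359 q7 -0.49
[-0.09089323 -0.16955081  0.06858294]
```

View pics/s6.png

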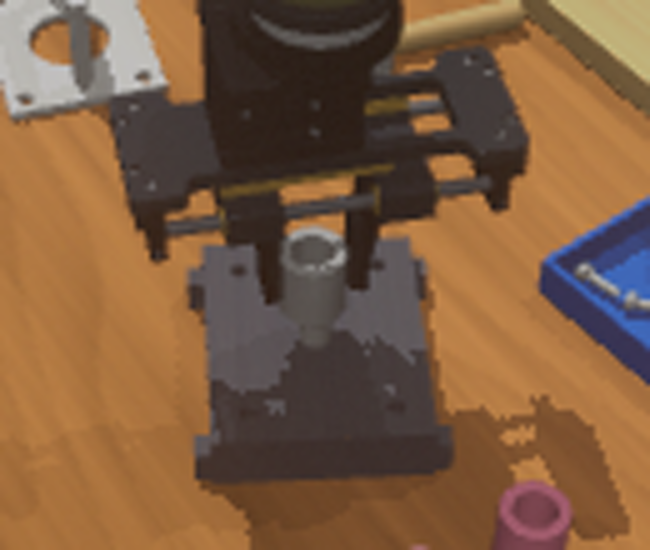

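The sleeve is threaded over the spindle without force. Continuing down.

Request:
arm_command(
  commands=[
    [0, 0.0005, 0.006, 0, 0, 0],
    [0, 0.0005, 0.006, 0, 0, 0],
    [0, 0, 0.006, 0, 0, 0],
    [0, 0, 0.005, 0, 0, 0],
    [0, 0, 0, 0, 0, 0],
    [0, 0, 0, 0, 0, 0],
    [0, 0, 0, 0, 0, 0],
    [0, 0, 0, 0, 0, 0],
  ],
)

```text
t: 7.75
tool_pos: [0.5775, -0.0505, 0.0724]
tool_rot: [0.0, 0.819, 0.573, 0.0]
ft_force: [0.3, -0.3, -1.5]
finger_gap: 0.0359
```

```bash
python3 -c "
from h import *
goto(.577,-.0514,.068,-20)"
```

```text
t 7.75 pos [0.5775, -0.0505, 0.0724] shift_tool [-0.001, -0.0001, 0.0044] jaw az -20.06 turn_z -0.06 tilt_rotvec(deg) [0.04, -0.01] F [0.3, -0.3, -1.5] gap 0.0359 q7 -0.50
```

Request:
arm_command(
  commands=[
    [-0.0005, 0, 0.002, 0, 0, 0],
    [0, 0, 0.0015, 0, 0, 0],
    [0, 0, 0.001, 0, 0, 0],
    [0, 0, 0, 0, 0, 0],
    [0, 0, 0, 0, 0, 0],
    [0, 0, 0, 0, 0, 0],
    [0, 0, 0, 0, 0, 0],
    [0, 0, 0, 0, 0, 0],
  ],
)

```text
t: 8.42
tool_pos: [0.5771, -0.0512, 0.068]
tool_rot: [0.0, 0.819, 0.573, -0.0]
ft_force: [-1.9, -0.7, 5.3]
finger_gap: 0.0359
```

Request:
arm_command(
  commands=[
    [0, 0, 0, 0, 0, 0],
    [0, 0, 0, 0, 0, 0],
    [0, 0, 0, 0, 0, 0],
    [0, 0, 0, 0, 0, 0],
    [0, 0, 0, 0, 0, 0],
    [0, 0, 0, 0, 0, 0],
    [0, 0, 0, 0, 0, 0],
    [0, 0, 0, 0, 0, 0],
  ],
  claw=0.06,
)

```text
t: 9.08
tool_pos: [0.577, -0.0511, 0.0676]
tool_rot: [0.0, 0.819, 0.573, -0.0]
ft_force: [0.8, 0.0, 0.1]
finger_gap: 0.0601
```

```bash
python3 -c "
from h import *
goto(.577,-.0514,.068,-20)
s=optics.camera('side');cv2.imwrite('pics/s7.png',cv2.resize(s[130:240,210:340],None,fx=5,fy=5,interpolation=2))"
```

```text
t 9.08 pos [0.577, -0.0511, 0.0676] shift_tool [-0.0003, 0.0001, -0.0004] jaw az -20.06 turn_z -0.06 tilt_rotvec(deg) [-0.0, 0.0] F [0.8, 0.0, 0.1] gap 0.0601 q7 -0.50
```

View pics/s7.png

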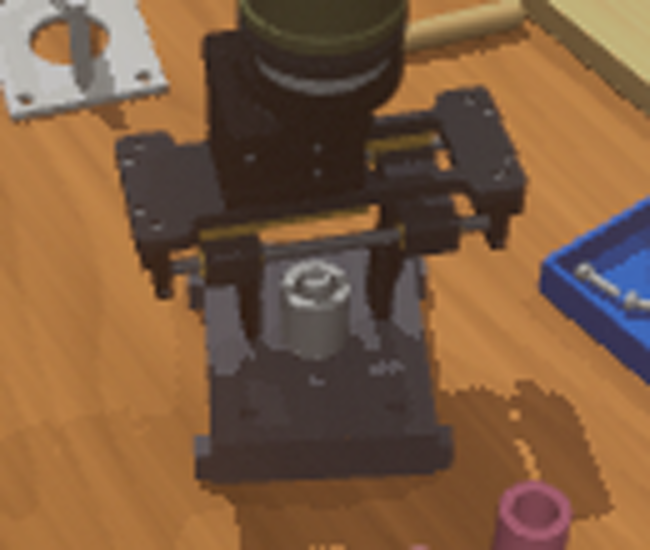

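The sleeve is seated on the housing face with the spindle tip showing through the bore, and the fingers are clear. Raising and moving toward the cover.

```bash
python3 -c "
from h import *
goto(.572,.19,.22,-16)"
```

```text
t 9.13 pos [0.577, -0.051, 0.0676] shift_tool [0.2247, -0.0873, -0.1524] jaw az -20.06 turn_z -4.06 tilt_rotvec(deg) [-0.0, 0.0] F [1.0, 0.0, 0.7] gap 0.0599 q7 -0.50
```

Request:
arm_command(
  commands=[
    [0, 0, -0.015, 0, 0, 0],
    [0, 0, -0.03, 0, 0, 0],
    [0, 0, -0.035, 0, 0, 0],
    [0, 0, -0.035, 0, 0, 0],
    [0, 0, -0.035, 0, 0, 0],
    [0.02, -0.008, 0, 0, 0, 0],
    [0.03, -0.012, 0, 0, 0, 0],
    [0.03, -0.012, 0, 0, 0, 0],
    [0.03, -0.012, 0, 0, 0, 0],
    [0.03, -0.012, 0, 0, 0, 0],
  ],
)

```text
t: 9.97
tool_pos: [0.5722, 0.1009, 0.2179]
tool_rot: [0.0, 0.82, 0.573, 0.0]
ft_force: [0.4, -0.2, 0.4]
finger_gap: 0.06
```

Request:
arm_command(
  commands=[
    [0.03, -0.012, 0, 0, 0, 0],
    [0.03, -0.01, 0, 0, 0, 0],
    [0.025, -0.01, 0, 0, 0, 0],
    [0, 0, 0, 0, 0, -4],
    [0, 0, 0, 0, 0, 0],
    [0, 0, 0, 0, 0, 0],
    [0, 0, 0, 0, 0, 0],
    [0, 0, 0, 0, 0, 0],
  ],
)

```text
t: 10.63
tool_pos: [0.572, 0.1887, 0.2175]
tool_rot: [0.0, 0.8, 0.6, -0.0]
ft_force: [0.0, -0.5, -0.5]
finger_gap: 0.0603
```

```bash
python3 -c "
from h import *
goto(.572,.19,.22,-16)
pz=pose();im=optics.camera('wrist');cv2.imwrite('pics/w8.png',im)
print(fmt(proj('wrist',[[.643,.3059,.006],[.6156,.2101,.006],[.5689,.3273,.006],[.5415,.231,.006]],pz)))"
```

```text
t 10.63 pos [0.572, 0.1887, 0.2175] shift_tool [0.0012, -0.0003, -0.0025] jaw az -16.27 turn_z -0.27 tilt_rotvec(deg) [0.01, 0.05] F [0.0, -0.5, -0.5] gap 0.0603 q7 -0.82
[[287.9147, 44.6478], [285.8131, 140.9139], [213.861, 44.8189], [217.3895, 141.484]]
```

View pics/w8.png

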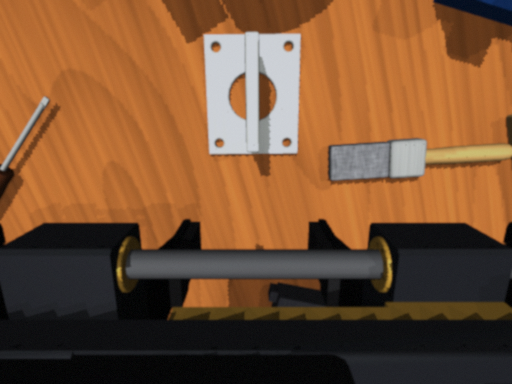

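The holes are at about (289,46), (287,142), (216,46) and (219,142), with the handle bar from (252,33) to (252,153). Refining.

```bash
python3 -c "
from h import *
im=cv2.imread('pics/w8.png')
g=cv2.cvtColor(im,cv2.COLOR_BGR2GRAY);hs=cv2.cvtColor(im,cv2.COLOR_BGR2HSV)[...,1]
def sat(uv,rad=8):
    u,v=uv;w=np.clip(hs[v-rad:v+rad+1,u-rad:u+rad+1].astype(float)-50,0,None);yy,xx=np.mgrid[-rad:rad+1,-rad:rad+1];k=xx**2+yy**2<=49;w=w*k;return u+(w*xx).sum()/w.sum(),v+(w*yy).sum()/w.sum()
P=((289,46),(287,142),(216,46),(219,142))
a=[blob(im,p) for p in P];b=[sat(p) for p in P];print(fmt(a),fmt(b))
rect(plane('wrist',a,.006));rect(plane('wrist',b,.003))
# handle bar edges
for v in (60,80,96,110,130): print(v,g[v,240:270].tolist())
# window
c=np.zeros_like(g)
goto(.5932,.268,.18,-16)
cv2.imwrite('pics/w8c.png',cv2.resize(im[25:165,195:310],None,fx=4,fy=4,interpolation=2))"
```

```text
[[288.4094, 44.5345], [286.4762, 141.3749], [214.9097, 45.1331], [218.4512, 142.0225]] [[287.9491, 46.3392], [286.16, 142.101], [215.5825, 47.0276], [219.2104, 142.7012]]
pts [[0.6435, 0.3062], [0.6162, 0.2097], [0.5698, 0.327], [0.5424, 0.2303]] c [0.593, 0.2683, 0.006] sides [0.1003, 0.1005, 0.0766, 0.0766]
yaw -15.80 / -15.72
pts [[0.643, 0.305], [0.6158, 0.2085], [0.5697, 0.3256], [0.5426, 0.2291]] c [0.5928, 0.2671, 0.003] sides [0.1002, 0.1002, 0.0761, 0.0761]
yaw -15.72 / -15.70
60 [207, 206, 208, 201, 182, 174, 195, 206, 207, 206, 207, 207, 208, 207, 207, 208, 203, 185, 147, 124, 135, 145, 164, 191, 203, 206, 207, 208, 205, 206]
80 [116, 118, 116, 113, 120, 150, 184, 203, 207, 208, 207, 207, 207, 208, 208, 208, 204, 183, 135, 85, 67, 68, 67, 65, 66, 66, 66, 65, 68, 74]
96 [132, 131, 126, 124, 123, 135, 168, 197, 206, 208, 207, 207, 208, 207, 208, 207, 204, 185, 140, 87, 67, 66, 67, 65, 65, 66, 67, 65, 70, 86]
110 [129, 130, 130, 132, 129, 129, 157, 191, 205, 208, 207, 208, 208, 207, 208, 207, 205, 186, 140, 87, 67, 64, 65, 66, 66, 66, 65, 64, 66, 81]
130 [208, 208, 208, 207, 205, 191, 182, 194, 205, 208, 207, 207, 207, 208, 207, 208, 204, 187, 156, 134, 137, 138, 139, 140, 139, 141, 140, 143, 148, 166]
t 10.68 pos [0.5719, 0.1889, 0.2175] shift_tool [0.0819, -0.0017, 0.0375] jaw az -16.24 turn_z -0.24 tilt_rotvec(deg) [0.01, 0.04] F [-0.3, 0.3, -0.8] gap 0.0600 q7 -0.82
```

View pics/w8c.png

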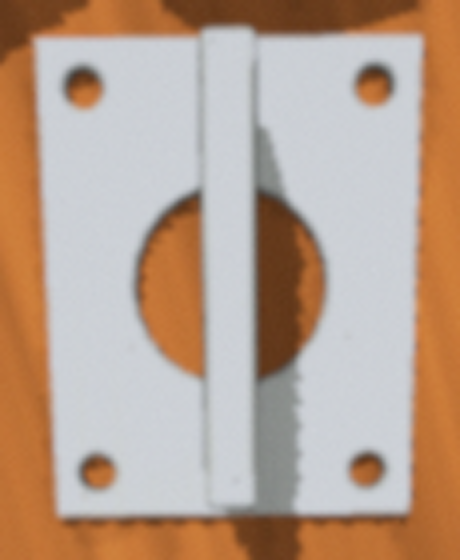

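Request:
arm_command(
  commands=[
    [0.02, -0.0005, 0, 0, 0, -0.5],
    [0.03, -0.0005, 0, 0, 0, 0],
    [0.02, 0, 0.01, 0, 0, 0],
    [0.011, 0, 0.02, 0, 0, 0],
    [0, 0, 0.03, 0, 0, 0],
    [0, 0, 0.02, 0, 0, 0],
    [0, 0, 0, 0, 0, 0],
    [0, 0, 0, 0, 0, 0],
    [0, 0, 0, 0, 0, 0],
    [0, 0, 0, 0, 0, 0],
  ],
)

```text
t: 11.52
tool_pos: [0.5937, 0.2689, 0.1398]
tool_rot: [0.0, 0.797, 0.604, 0.002]
ft_force: [0.3, 0.5, -0.0]
finger_gap: 0.06
```

```bash
python3 -c "
from h import *
goto(.5932,.2675,.066,-15.75)
im=optics.camera('wrist');cv2.imwrite('pics/w9.png',im)"
```

```text
t 11.52 pos [0.5937, 0.2689, 0.1398] shift_tool [-0.0016, -0.0002, 0.0738] jaw az -15.62 turn_z 0.13 tilt_rotvec(deg) [0.15, -0.11] F [0.3, 0.5, -0.0] gap 0.0600 q7 -0.98
```

View pics/w9.png

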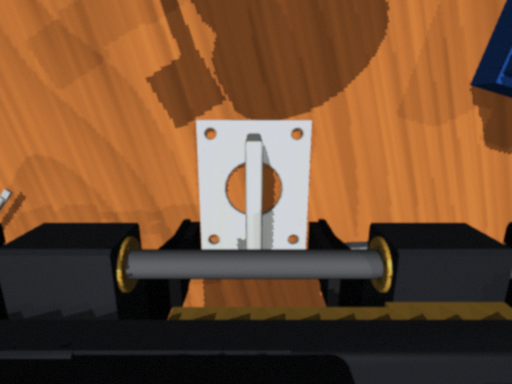

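The bar at column 254 is centred between the jaws. Re-measuring the holes at (297,133), (293,239), (210,133) and (214,239), then descending.

```bash
python3 -c "
from h import *
im=cv2.imread('pics/w9.png');a=[blob(im,p,True,8) for p in((297,133),(293,239),(210,133),(214,239))];print(fmt(a));rect(plane('wrist',a,.005))
goto(.5932,.2675,.066,-15.75)"
```

```text
[[297.3174, 132.3888], [293.0355, 238.8737], [209.2308, 132.143], [212.8584, 239.0277]]
pts [[0.6437, 0.3058], [0.6162, 0.2088], [0.5695, 0.3267], [0.5421, 0.2294]] c [0.5929, 0.2677, 0.005] sides [0.1008, 0.1011, 0.0771, 0.0769]
yaw -15.78 / -15.62
t 11.57 pos [0.5936, 0.269, 0.1397] shift_tool [-0.0017, -0.0001, 0.0737] jaw az -15.61 turn_z 0.14 tilt_rotvec(deg) [0.15, -0.1] F [-0.5, 0.5, -0.1] gap 0.0601 q7 -0.98
```

Request:
arm_command(
  commands=[
    [-0.001, 0, 0.015, 0, 0, 0],
    [0, 0, 0.02, 0, 0, 0],
    [0, 0, 0.02, 0, 0, 0],
    [0, 0, 0.012, 0, 0, 0],
    [0, 0, 0.006, 0, 0, 0],
    [0, 0, 0, 0, 0, 0],
    [0, 0, 0, 0, 0, 0],
    [0, 0, 0, 0, 0, 0],
    [0, 0, 0, 0, 0, 0],
  ],
)

```text
t: 12.32
tool_pos: [0.5929, 0.2683, 0.066]
tool_rot: [0.0, 0.796, 0.605, 0.001]
ft_force: [-0.9, 0.6, 0.5]
finger_gap: 0.06
```

```bash
python3 -c "
from h import *
goto(.5932,.2675,.066,-15.75)
im=optics.camera('wrist');cv2.imwrite('pics/w10.png',im)"
```

```text
t 12.32 pos [0.5929, 0.2683, 0.066] shift_tool [-0.0007, 0.0005, -0.0] jaw az -15.56 turn_z 0.19 tilt_rotvec(deg) [0.1, -0.08] F [-0.9, 0.6, 0.5] gap 0.0600 q7 -1.02
```

View pics/w10.png

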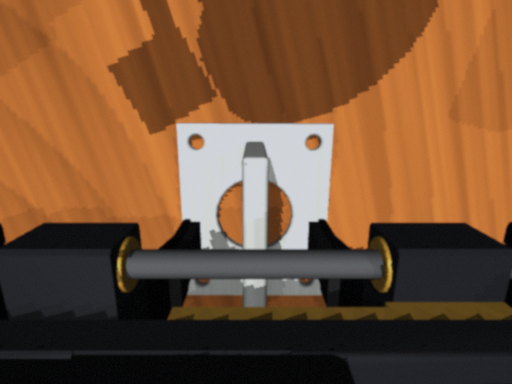

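The bar is between the fingers at the right height. Closing.

Request:
arm_command(
  commands=[
    [0, 0, 0, 0, 0, 0],
    [0, 0, 0, 0, 0, 0],
    [0, 0, 0, 0, 0, 0],
    [0, 0, 0, 0, 0, 0],
    [0, 0, 0, 0, 0, 0],
    [0, 0, 0, 0, 0, 0],
    [0, 0, 0, 0, 0, 0],
    [0, 0, 0, 0, 0, 0],
    [0, 0, 0, 0, 0, 0],
    [0, 0, 0, 0, 0, 0],
  ],
  claw=0,
)

```text
t: 13.2
tool_pos: [0.5924, 0.2677, 0.0646]
tool_rot: [0.0, 0.796, 0.605, 0.0]
ft_force: [0.6, -1.2, -0.0]
finger_gap: 0.0113
```

Request:
arm_command(
  commands=[
    [0, 0, 0, 0, 0, 0],
    [0, 0, 0, 0, 0, 0],
    [0, 0, 0, 0, 0, 0],
    [0, 0, 0, 0, 0, 0],
  ],
)

```text
t: 13.53
tool_pos: [0.5924, 0.2677, 0.0646]
tool_rot: [0.0, 0.796, 0.605, 0.0]
ft_force: [0.9, 0.3, -0.7]
finger_gap: 0.0113
```

```bash
python3 -c "
from h import *
goto(.577,-.0513,.19,-28.2)
im=optics.camera('wrist');cv2.imwrite('pics/w11.png',im)"
```

```text
t 13.53 pos [0.5924, 0.2677, 0.0646] shift_tool [-0.3114, 0.0708, -0.1254] jaw az -15.57 turn_z 12.63 tilt_rotvec(deg) [0.02, -0.0] F [0.9, 0.3, -0.7] gap 0.0113 q7 -1.02
```

View pics/w11.png

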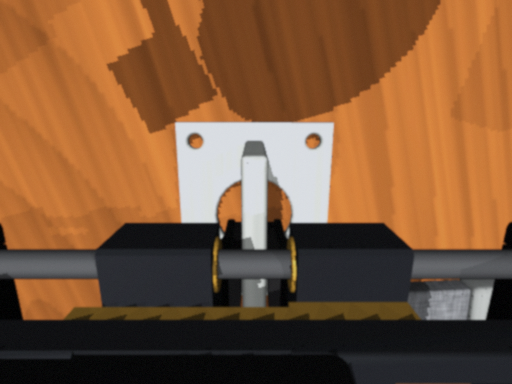

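Gripped, with a gap of 11.3 mm on the 12 mm bar. The two far holes at (195,141) and (313,141) give the cover's offset in the hand.

```bash
cat >> h.py <<'E'
def inhand(im,P,zund=None):
    p,T=pose();a=[blob(im,q,True,9) for q in P]
    zz=zund if zund is not None else p[2]-.0646
    X=plane('wrist',a,zz+.005);L=(T.T@(X-p).T).T
    print("px",fmt(a),"tool",fmt(L),"mid",fmt(L.mean(0)),"sep %.4f"%np.linalg.norm(X[0]-X[1]),"angle %.2f"%np.degrees(np.arctan2(L[0,0]-L[1,0],L[1,1]-L[0,1])))
    return X
E
python3 -c "
from h import *
inhand(cv2.imread('pics/w11.png'),((195,141),(313,141)))"
```

```text
px [[192.3135, 137.905], [314.7182, 137.4641]] tool [[0.0514, -0.0394, 0.0596], [0.0517, 0.0391, 0.0596]] mid [0.0515, -0.0002, 0.0596] sep 0.0785 angle -0.25
```

Request:
arm_command(
  commands=[
    [0, 0, -0.006, 0, 0, 0],
    [0, 0, -0.015, 0, 0, 0],
    [0, 0, -0.02, 0, 0, 0],
    [0, 0, -0.025, 0, 0, 0],
    [0, 0, -0.025, 0, 0, 0],
    [0, 0, -0.02, 0, 0, 0],
    [0, 0, -0.014, 0, 0, 0],
    [0, 0, 0, 0, 0, 0],
    [0, 0, 0, 0, 0, 0],
    [0, 0, 0, 0, 0, 0],
  ],
)

```text
t: 14.42
tool_pos: [0.5914, 0.2672, 0.1882]
tool_rot: [-0.0, 0.796, 0.605, -0.001]
ft_force: [-0.8, 0.0, -3.5]
finger_gap: 0.0114
```

```bash
python3 -c "
from h import *
goto(.577,-.0513,.19,-28.2);print(state()['ft_torque'])
im=optics.camera('wrist');cv2.imwrite('pics/w12.png',im)
inhand(im,((195,141),(313,141)))"
```

```text
t 14.42 pos [0.5914, 0.2672, 0.1882] shift_tool [-0.3107, 0.0716, -0.0014] jaw az -15.56 turn_z 12.64 tilt_rotvec(deg) [-0.1, 0.11] F [-0.8, 0.0, -3.5] gap 0.0114 q7 -0.96
[-0.05748832 -0.06541107  0.0005973 ]
px [[189.1957, 140.7915], [318.5377, 140.7668]] tool [[0.0495, -0.0415, 0.0596], [0.0496, 0.0416, 0.0594]] mid [0.0496, 0.0, 0.0595] sep 0.0831 angle -0.07
```

View pics/w12.png

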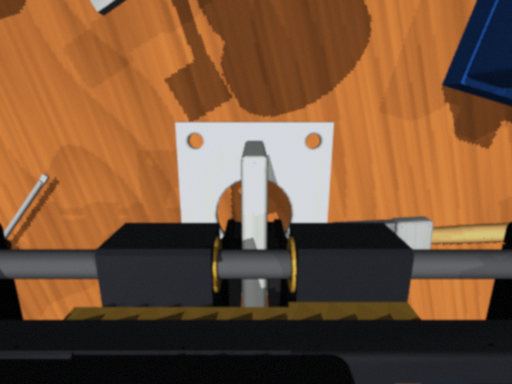

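```bash
cat >> h.py <<'E'
def hole(im,uv,win=11,thr=70):
    u,v=map(int,uv);s=cv2.cvtColor(im,cv2.COLOR_BGR2HSV)[v-win:v+win+1,u-win:u+win+1,1]
    n,l,st,ce=cv2.connectedComponentsWithStats((s>thr).astype(np.uint8));k=l[win,win]
    if k==0: k=1
    x,y,w,h=st[k,:4];return u-win+x+(w-1)/2,v-win+y+(h-1)/2,int(w),int(h)
E
python3 -c "
from h import *
p,T=pose()
for f,z in(('w11',.0596),('w12',.0596)):
    im=cv2.imread('pics/%s.png'%f);H=[hole(im,q) for q in((195,141),(313,141))];print(H)
    X=plane('wrist',[h[:2] for h in H],p[2]-z);L=(T.T@(X-p).T).T;print(fmt(L),fmt(L.mean(0)))
    g=cv2.cvtColor(im,cv2.COLOR_BGR2GRAY)[115:130,[185,220,290,325]];print(g.T.tolist())
"
```

```text
[(np.float64(195.5), np.float64(140.5), 14, 14), (np.float64(312.5), np.float64(141.0), 14, 15)]
[[0.0497, -0.0375, 0.0596], [0.0495, 0.0377, 0.0594]] [0.0496, 0.0001, 0.0595]
[[103, 125, 141, 144, 144, 144, 150, 183, 213, 220, 219, 220, 220, 219, 219], [124, 124, 125, 124, 124, 124, 138, 178, 211, 219, 221, 221, 220, 221, 221], [75, 75, 74, 75, 75, 75, 100, 164, 208, 220, 220, 221, 220, 219, 221], [141, 142, 142, 141, 141, 139, 140, 167, 201, 217, 219, 220, 220, 220, 221]]
[(np.float64(195.5), np.float64(140.0), 14, 15), (np.float64(312.5), np.float64(141.0), 14, 15)]
[[0.05, -0.0374, 0.0596], [0.0495, 0.0377, 0.0594]] [0.0498, 0.0001, 0.0595]
[[142, 145, 147, 146, 145, 143, 149, 178, 207, 215, 215, 216, 214, 216, 217], [137, 140, 140, 138, 137, 138, 146, 178, 208, 216, 215, 214, 215, 217, 215], [140, 141, 143, 140, 142, 141, 147, 178, 209, 215, 216, 215, 216, 216, 216], [128, 129, 127, 130, 128, 129, 139, 176, 207, 215, 216, 216, 215, 216, 215]]
```

The cover is centred in the hand to within 0.3 mm and level. Carrying it over.

Request:
arm_command(
  commands=[
    [-0.01, 0.002, 0, 0, 0, 0],
    [-0.02, 0.005, 0, 0, 0, 0],
    [-0.025, 0.006, 0, 0, 0, 0],
    [-0.025, 0.006, 0, 0, 0, 0],
    [-0.025, 0.006, 0, 0, 0, 0],
    [-0.025, 0.006, 0, 0, 0, 0],
    [-0.025, 0.006, 0, 0, 0, 0],
    [-0.025, 0.006, 0, 0, 0, 0],
    [-0.025, 0.006, 0, 0, 0, 0],
    [-0.025, 0.006, 0, 0, 0, 0],
  ],
)

```text
t: 15.3
tool_pos: [0.5824, 0.0292, 0.1886]
tool_rot: [-0.0, 0.797, 0.605, -0.001]
ft_force: [1.3, -0.1, -3.1]
finger_gap: 0.0114
```

Request:
arm_command(
  commands=[
    [-0.025, 0.006, 0, 0, 0, 0],
    [-0.025, 0.005, 0, 0, 0, 0],
    [-0.02, 0.004, 0, 0, 0, 0],
    [-0.01, 0.0015, 0, 0, 0, 0],
    [0, 0, 0, 0, 0, 3.6],
    [0, 0, 0, 0, 0, 5],
    [0, 0, 0, 0, 0, 4],
    [0, 0, 0, 0, 0, 0],
    [0, 0, 0, 0, 0, 0],
    [0, 0, 0, 0, 0, 0],
  ],
)

```text
t: 16.13
tool_pos: [0.5776, -0.0497, 0.1893]
tool_rot: [-0.0, 0.857, 0.515, -0.0]
ft_force: [-1.2, -0.0, -2.8]
finger_gap: 0.0117
```

```bash
python3 -c "
from h import *
goto(.577,-.0513,.115,-28.2);print(state()['ft_torque'])
im=optics.camera('wrist');cv2.imwrite('pics/w13.png',im)
"
```

```text
t 16.13 pos [0.5776, -0.0497, 0.1893] shift_tool [-0.0017, 0.0003, 0.0743] jaw az -28.02 turn_z 0.18 tilt_rotvec(deg) [-0.04, 0.01] F [-1.2, -0.0, -2.8] gap 0.0117 q7 -0.58
[-0.04208449 -0.03976314  0.00669308]
```

View pics/w13.png

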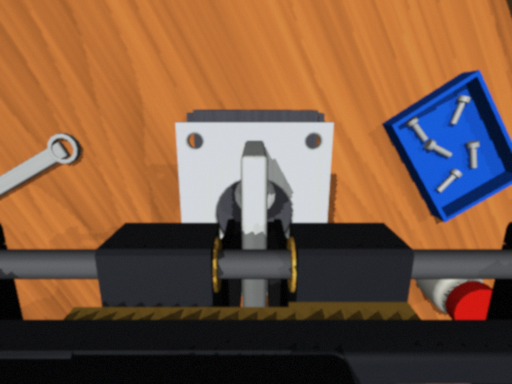

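The cover sits symmetrically over the housing, with the housing edge showing evenly behind it at rows 110–122. Descending.

Request:
arm_command(
  commands=[
    [-0.0015, 0.0003, 0.008, 0, 0, 0.15],
    [0, 0, 0.012, 0, 0, 0],
    [0, 0, 0.014, 0, 0, 0],
    [0, 0, 0.014, 0, 0, 0],
    [0, 0, 0.01, 0, 0, 0],
    [0, 0, 0.006, 0, 0, 0],
    [0, 0, 0.004, 0, 0, 0],
    [0, 0, 0, 0, 0, 0],
    [0, 0, 0, 0, 0, 0],
    [0, 0, 0, 0, 0, 0],
  ],
)

```text
t: 17.02
tool_pos: [0.578, -0.0515, 0.1223]
tool_rot: [0.0, 0.859, 0.513, 0.001]
ft_force: [0.0, 0.7, -2.8]
finger_gap: 0.0116
```

Request:
arm_command(
  commands=[
    [0, 0, 0, 0, 0, 0],
    [0, 0, 0, 0, 0, 0],
    [0, 0, 0, 0, 0, 0],
    [0, 0, 0, 0, 0, 0],
  ],
)

```text
t: 17.35
tool_pos: [0.5776, -0.0516, 0.1219]
tool_rot: [0.0, 0.859, 0.513, 0.0]
ft_force: [-1.2, 0.5, -3.1]
finger_gap: 0.0117
```

```bash
python3 -c "
from h import *
goto(.577,-.0513,.115,-28.2)
im=optics.camera('wrist');cv2.imwrite('pics/w14.png',im)
cv2.imwrite('pics/w14c.png',cv2.resize(im[100:250,160:350],None,fx=4,fy=4,interpolation=2))
s=optics.camera('side');cv2.imwrite('pics/s14.png',cv2.resize(s[130:240,210:340],None,fx=5,fy=5,interpolation=2))
"
```

```text
t 17.35 pos [0.5776, -0.0516, 0.1219] shift_tool [-0.0, -0.0006, 0.0069] jaw az -28.31 turn_z -0.11 tilt_rotvec(deg) [0.03, 0.0] F [-1.2, 0.5, -3.1] gap 0.0117 q7 -0.62
```

View pics/w14c.png

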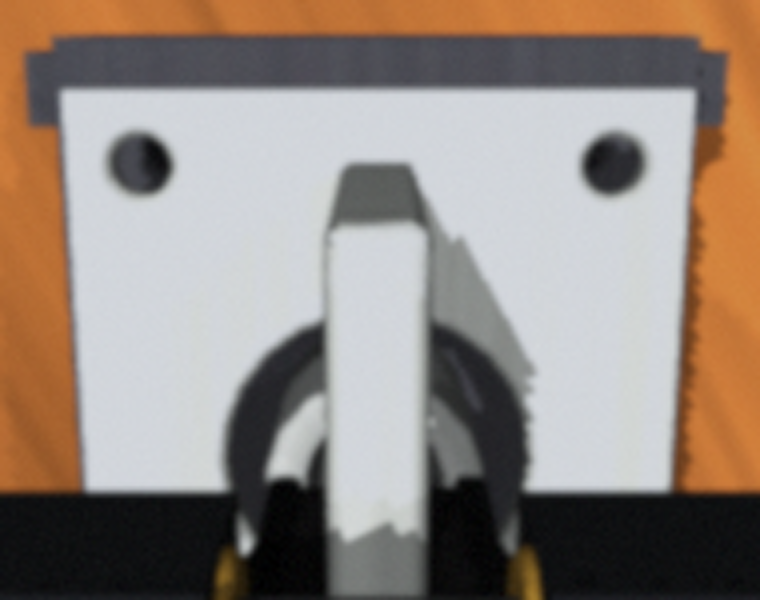

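View pics/s14.png

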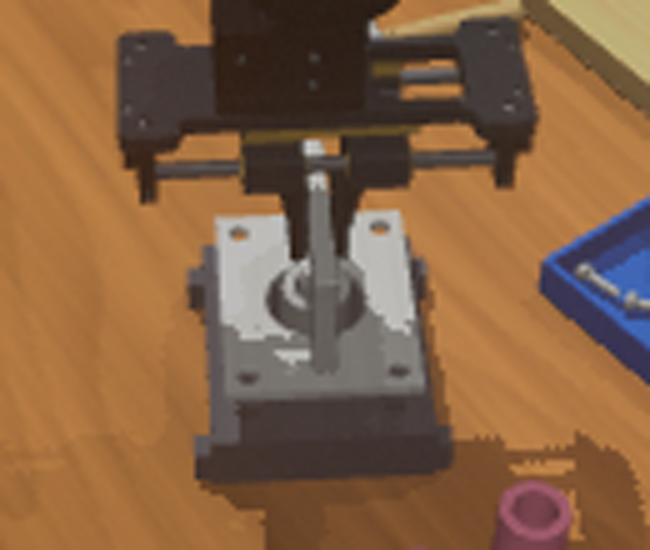

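Request:
arm_command(
  commands=[
    [0, -0.0005, 0.002, 0, 0, -0.1],
    [0, 0, 0.003, 0, 0, 0],
    [0, 0, 0.002, 0, 0, 0],
    [0, 0, 0, 0, 0, 0],
    [0, 0, 0, 0, 0, 0],
    [0, 0, 0, 0, 0, 0],
    [0, 0, 0, 0, 0, 0],
    [0, 0, 0, 0, 0, 0],
    [0, 0, 0, 0, 0, 0],
    [0, 0, 0, 0, 0, 0],
  ],
)

```text
t: 18.28
tool_pos: [0.5771, -0.0513, 0.1147]
tool_rot: [0.0, 0.858, 0.513, 0.0]
ft_force: [-0.8, -0.5, -2.7]
finger_gap: 0.0116
```

```bash
python3 -c "
from h import *
goto(.577,-.0513,.115,-28.2)
im=optics.camera('wrist');cv2.imwrite('pics/w15.png',im)
p,T=pose()
H=[hole(im,q) for q in((195,141),(313,141))];
t=optics.camera('top');cv2.imwrite('pics/t15.png',t);s=optics.camera('side');cv2.imwrite('pics/s15.png',s)
c=[cv2.resize(im[100:170,160:350],None,fx=4,fy=4,interpolation=2),cv2.resize(s[150:220,190:380],None,fx=4,fy=4,interpolation=2)]
cv2.imwrite('pics/c15.png',np.vstack(c))
e=cv2.resize(t[100:280,60:420],None,fx=2,fy=2,interpolation=2);cv2.imwrite('pics/t15c.png',e)
g=cv2.cvtColor(im,cv2.COLOR_BGR2GRAY)
for n in((195,140),(313,140)):
    u,v=n;print([g[v+k,u-9:u+10].tolist() for k in(-3,0,3)])
TH=np.array([[.6344,-.0249,.034],[.5671,.0106,.034]]);print('threads px in wrist',fmt(proj('wrist',TH)))
C=p+T@np.array([-.0003,.0001,0]);a=np.radians(-28.31);ux=T[:,1];uy=T[:,0]
print('expected cover holes world',fmt([(C+s1*.038*ux+s2*.05*uy)[:2] for s1 in(1,-1) for s2 in(1,-1)]))
"
```

```text
t 18.28 pos [0.5771, -0.0513, 0.1147] shift_tool [-0.0001, -0.0, -0.0003] jaw az -28.21 turn_z -0.01 tilt_rotvec(deg) [0.01, 0.0] F [-0.8, -0.5, -2.7] gap 0.0116 q7 -0.62Traceback (most recent call last):
  File "<string>", line 6, in <module>
    H=[hole(im,q) for q in((195,141),(313,141))];
       ~~~~^^^^^^
  File "h.py", line 46, in hole
    x,y,w,h=st[k,:4];return u-win+x+(w-1)/2,v-win+y+(h-1)/2,int(w),int(h)
            ~~^^^^^^
IndexError: index 1 is out of bounds for axis 0 with size 1
```

```bash
python3 -c "
from h import *
im=cv2.imread('pics/w15.png')
p,T=pose()
t=optics.camera('top');cv2.imwrite('pics/t15.png',t);s=optics.camera('side');cv2.imwrite('pics/s15.png',s)
c=[cv2.resize(im[105:155,170:340],None,fx=4,fy=4,interpolation=2),cv2.resize(s[150:220,190:360],None,fx=4,fy=4,interpolation=2)]
cv2.imwrite('pics/c15.png',np.vstack(c))
e=cv2.resize(t[100:280,60:420],None,fx=2,fy=2,interpolation=2);cv2.imwrite('pics/t15c.png',e)
TH=np.array([[.6344,-.0249,.034],[.5671,.0106,.034]]);print('threads px in wrist',fmt(proj('wrist',TH)))
TH=np.array([[.6332,-.0245,.034],[.5857,-.1129,.034],[.5662,.0116,.034],[.5187,-.0765,.034]]);print('threads lifted px side',fmt(proj('side',TH+[0,0,.0215])))
"
```

```text
threads px in wrist [[307.7326, 136.4593], [200.1981, 137.1398]]
threads lifted px side [[284.6886, 176.2019], [288.5109, 204.5284], [256.6871, 177.3811], [258.4643, 205.7404]]
```

View pics/c15.png

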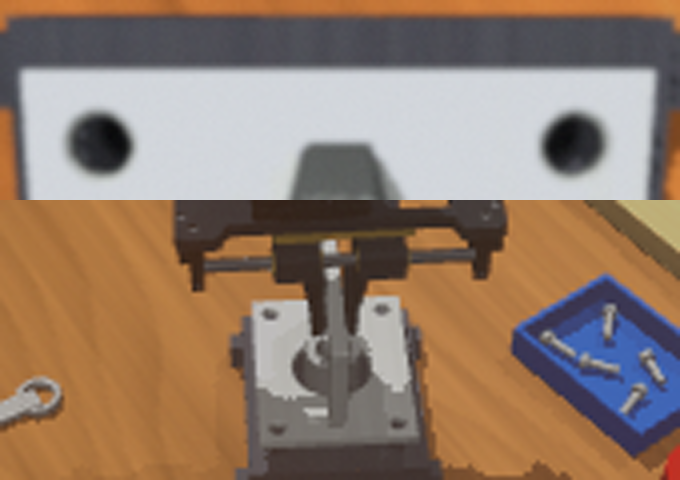

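View pics/t15c.png

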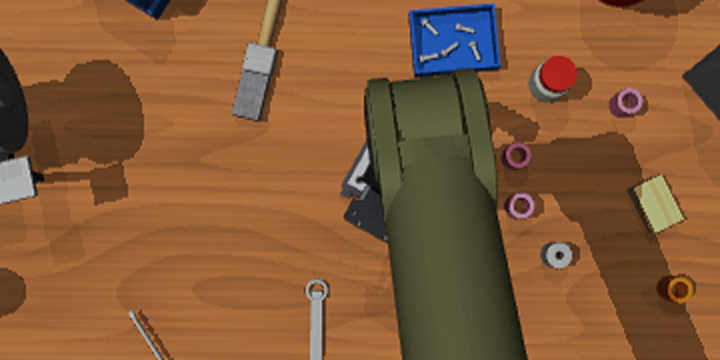

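Lifted by 16 mm, the threads project to within about 0.3 px of the cover holes once the side camera's bias is taken off. That bias, (+0.9,+1.2) px, was measured on the bare threads. All bystanders and the narrow sleeve look undisturbed, so I'm handing in.

```bash
python3 -c "
from h import *
goto(.577,-.0513,.115,-28.2);print(r.job_done())"
```

```text
t 18.43 pos [0.577, -0.0513, 0.1147] shift_tool [-0.0, -0.0, -0.0003] jaw az -28.21 turn_z -0.01 tilt_rotvec(deg) [0.01, 0.0] F [-1.1, 0.1, -2.8] gap 0.0116 q7 -0.62
the job is handed in; nothing more can be done
None
```

The wide-bore sleeve is down on the housing face around the spindle and released. The cover is held level over the housing with its screw holes over the threads. I handed the job in at about 18.4 s; no verdict was reported.

**Last checks**
- **Sleeve:** on the way down it met the face with about 5 N. After release the side view shows it fully down, with the spindle tip visible through its bore.
- **Cover height and tilt:** the underside should be about 16 mm above the face, worked out from the tool height. The tool was within 0.02° of vertical and the cover sat square in the grip. The wrist force of about 2.8 N fits the cover's weight and nothing else touching.
- **Hole alignment:** measured against the wrist camera's housing position, the tool is within 0.1 mm and 0.1° of target. The side view agrees to under 1 mm once its constant offset is removed.
- **Everything else:** the narrow sleeve and the bystanders I could see in the last top view look unmoved. I judged that by eye, and the arm hid part of the bench.

**What disagreed or failed**
- The top and wrist cameras differed by 1–3 mm on positions. I used the wrist values.
- One final script, the automatic hole finder over the dark housing, failed. I read those holes from enlarged pictures instead.

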